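Close up the desk organiser

TASK

Close up the wooden desk organiser with your fingertips: push both of its open drawers fully home, and then push the raised lid over and press it down until it is shut, so that its front lip comes down over the drawer fronts. Move the drawers and lid smoothly without slamming them, do not pick anything up, leave the pen and eraser lying in the top tray and the other things on the desk where they are, and finish with the hand clear.

Things in the scene. Friction and masses are not known exactly. Their poses are not given: they have to be found in the camera images.
- organiser: Low desk organiser of mid-brown wood, 150 deep (x) x 260 wide (y) x 84 high without its lid, fixed to the desk. Origin: centre of its underside. Its x axis points from the drawer fronts to the back, y to its left (as seen from the robot), z up. Two drawers side by side in the front; above them a shallow open tray (floor 62 above the desk), which the lid covers.
- drawer_left (a joint): Left drawer (at the organiser's y = +63.5): how far it is pulled out along the organiser's -x, in m; 0 = fully home (hard stop, front flush with the case), at most 0.09. Light sliding friction of about 1 N; stays where it is left. The dark front is 117 wide, from 11 to 57 above the desk.
- drawer_right (a joint): Right drawer (at the organiser's y = -63.5), the same as the left one.
- lid (a joint): The organiser's lid: angle in rad, 0 = shut and level (hard stop), about 1.57 = upright, at most 1.8. It is hinged along the organiser's upper back edge; to shut it, its free edge is pushed over towards the robot and down. Stiff hinge: it stays at any angle and takes about 0.2 to 0.6 N m to move.
- knob_left (a point): Centre of the flat outer face of the left drawer's round brass knob (diameter 20, standing 18 out from the drawer front, 32 above the desk). Moves with the drawer. Axes as the organiser's.
- knob_right (a point): The same point on the right drawer's knob.
- lid_hinge (a point): Point on the lid's hinge line, at the middle of its length: 75 behind the organiser's origin and 84 above the desk. The hinge line runs along the organiser's y.
- lid_edge (a point): Middle of the lid's free edge on its outer face (the upper face when shut, the far face when open). The lid is a board 158 from hinge line to free edge, 260 wide and 8 thick, lying outward of the hinge line; along the free edge a lip 6 thick stands out 36 from the inner face. With the lid upright the edge is about 242 above the desk.
- fountain_pen: Black pen, 137 long, 13 thick, lying loose across the organiser's top tray. Origin: underside centre; y along the pen.
- eraser: Eraser 20x44x12 lying loose in the top tray. Origin: underside centre.
- matchbox: Matchbox 37x54x16 lying loose on the desk in front, to the right. Origin: underside centre.
- card_case: Flat pale card case 63x96x9 lying loose on the desk between robot and organiser. Origin: underside centre.
- ink_bottle: Square ink bottle 50x50x60 standing loose on the desk in front, to the left. Origin: underside centre.

How it is judged:
By the outcome, as a careful person would: the job done as asked, in the order asked, and still so for the second after the job is handed in, with the robot touching nothing.
It also fails if it takes over 61 s, if anything falls off the work surface, if the arm or the gripper's body presses on something with over 40 N, if the wrist force passes 120 N, or if a joint passes its speed limit or range.

ROBOT

A 6-joint arm with a two-finger parallel gripper is mounted at the origin on the work surface; the furniture and walls round the work are solid. World frame = base frame: x ahead of the robot, y to its left, z up, the work surface at z = 0. Lengths are in m, angles in rad, forces in N, time in s.
With the tool pointing down it reaches from about 0.375 to 0.925 m from the base axis. Payload 5.7 kg.
Tool frame: the origin (TCP) lies on the centre line of the jaws, within the pads' length; the fingertips stand nose_length ahead of it and the grasp point (between the pads) lies 5 mm behind it (nose_length is the distance from the TCP to the fingertips, in m); x points along the fingers, z is the direction in which the jaws open and shut, and the axes are right-handed (so a half turn about x gives the same grasp; the last joint's range is limited). The gripper opens to 85 mm and grips with 20 to 120 N. Pads are 22 mm wide; open, the fingers measure 114 mm over their backs; the gripper's body (76 mm by 85 mm) begins 54 mm behind the grasp point. The pads swing forward as they close: fully open they stand 13 mm farther back than shut.
Start: joints at [1.083, 0.359, 1.51, -0, 1.272, -0.115], TCP at [0.219, 0.559, 0.245] pointing down, gripper open.
Joint ranges: [-2.97, 2.97], [-1.01, 2.36], [0.21, 2.38], [-0.96, 4.11], [0.2, 2.71], [-2.98, 2.98]. Speed limits (rad/s): [2.39, 2.39, 3.14, 3.14, 3.14, 3.14].

INTERFACE

Orientations are given as a unit quaternion [x, y, z, w].
In Python, from rig import sense, capture, camera_info, close_job, recognise, pinpoint, nose_length gives the robot as it stands. The module is installed in compiled form; this text tells all that it offers.
- The arm moves only by the tool arm_command, never from a script. Its argument "increments" is a list of rows, each an object of numbers: "hand": the closure, from 0 (fully open) to 1 (shut); "dx", "dy", "dz": the shift along the world's x, y, z in m; "roll": the turn about the world's z in degrees. In form: [{"hand": .., "dx": .., "dy": .., "dz": .., "roll": ..}, ...]. A call has 1 to 12 rows; each row shifts and turns the commanded pose from where the row before left it; what a row does not reach is not made up. A row lasts 1/10 s, in which the tool goes at most 50 mm and 8.59 degrees, less where a joint would pass 70% of its speed; a pose out of reach is approached as far as the arm can. A call is refused whole if a number of a shift passes 0.05 or a number of a turn 8.59, either way. A call with a gripper value outside its range is refused whole. The fingers move at their own pace and stop on an object; "newtons" is the grip in N (left out, the last holds). Time passes only in rows, so rows that do not move let the fingers close. It gives the time, the measured TCP pose, the force and the opening at its end, in the units of the state.
- sense(): the state, without advancing time (a new reading comes with each control period).
- capture(name): name is "scene" or "side" or "wrist"; returns (picture, depth): 480x640x3 uint8, red, green, blue; 480x640 float32, m along the optical axis (not along the pixel's ray), 0 where there is no reading.
- camera_info(name): a dict with "fx", "fy", "cx", "cy" (pixels), "rvec" (rotation vector, rad) and "tvec" (3), from world to camera coordinates, as OpenCV has them. Camera axes: x right, y down, z forward; pixel columns grow to the right and rows downward; lengths in m; the calibration is good to about 2 mm. A picture is of the moment at which its call begins: read the wrist's pose just before it. camera_info takes no time and is no camera call; for the wrist camera it gives the pose at the moment of the call.
- close_job(): hands the job in, once; it reports no verdict.
Trained networks look in the newest picture that a camera, given by its name, has taken for a name from the list of things; names that differ only in an ending like _2 or _b are one class to them, and where a whole thing is asked for, a point or a joint stands for the part that bears it (a point fixed in the world has none). Each returns a list of dicts, best first, with "score" (0 to 1); they miss things now and then, are a little off and sometimes report something else, mostly with a low value. They report only what shows in the picture. A call takes as long as a camera call.
- recognise(target, camera): "position" ([column, row] in pixels, amid what is visible of it).
- pinpoint(target, camera): "position" ([column, row] in pixels: a listed point, or the origin of a listed thing).
The state is a dict: "t": time; "joint_pos": joint angles; "dq": joint speeds; "joint_torque": joint torques, N m; "tool_pos": TCP position; "tool_rot": TCP orientation; "force": force on the tool from outside, world axes, zero at the start; "wrist_torque": the same for the moment, N m; "finger_gap": opening from 0.0 (shut) to 1.0 (fully open).
Only numpy, scipy, OpenCV 4.12 (cv2) and the standard library are available. Lean on these libraries where they do the work, as an engineer would, in place of code of your own. Each camera call takes 0.05 s, during which the arm holds its last target.

## Working session

There is one attempt and no reset: what is moved stays moved. The work goes in short steps, Python scripts to look and compute and a tool call to move; the robot and the scene stay as the last step left them, time stands still between calls to the robot, and variables do not carry over. Pictures are saved under pics/ and viewed, and the job is handed in when it is done.

Besides the shell and the picture viewer there is one more tool, called after "Request:" by a JSON object that holds its "api" and its "payload", one argument or row to a line. arm_command: Moves the arm, as the interface text tells. Its arguments: {"type":"object","properties":{"increments":{"type":"array"},"newtons":{"type":"number"}},"required":["increments"]}

```bash
mkdir -p pics
cat > h.py <<'E'
from rig import *
import numpy as np, cv2
def cam(n):
    c=camera_info(n);R=cv2.Rodrigues(np.array(c['rvec'],float))[0];return c,R,np.array(c['tvec'],float).ravel()
def snap(n,f):
    p,d=capture(n);cv2.imwrite('pics/'+f,p[:,:,::-1]);return p,d
def back(ci,uv,z):
    c,R,t=ci
    return R.T@(np.array([(uv[0]-c['cx'])/c['fx']*z,(uv[1]-c['cy'])/c['fy']*z,z])-t)
def cloud(ci,d):
    c,R,t=ci
    v,u=np.mgrid[:480,:640]
    P=np.stack([(u-c['cx'])/c['fx']*d,(v-c['cy'])/c['fy']*d,d],-1)
    return (P-t)@R
def ray(ci,uv):
    c,R,t=ci
    return -R.T@t, R.T@np.array([(uv[0]-c['cx'])/c['fx'],(uv[1]-c['cy'])/c['fy'],1])
def proj(ci,X):
    c,R,t=ci
    q=R@np.array(X)+t
    return c['cx']+c['fx']*q[0]/q[2],c['cy']+c['fy']*q[1]/q[2]
E
python3 - <<'E'
from h import *
np.set_printoptions(precision=4,suppress=True)
print(sense(), nose_length if not callable(nose_length) else nose_length())
for n in('scene','side'):
    p,d=snap(n,n+'0.png');ci=cam(n);np.save(n+'0.npy',d);W=cloud(ci,d)
    print(n,'cam at',-ci[1].T@ci[2])
    for k in('organiser','knob_left','knob_right','lid_hinge','lid_edge','fountain_pen','eraser','matchbox','card_case','ink_bottle'):
        r=pinpoint(k,n)[:2]
        for x in r:
            u,v=map(int,np.round(x['position']))
            print(k,round(x['score'],2),u,v,W[v,u] if 0<=v<480 and 0<=u<640 else None)
print(sense()['t'])
E
```

```text
{'t': 0.0, 'joint_pos': array([ 1.0829,  0.3595,  1.5114, -0.    ,  1.2725, -0.1151]), 'dq': array([ 0.0017, -0.0003, -0.0005, -0.0009, -0.0001, -0.0012]), 'joint_torque': array([  0.0019, -52.7628, -27.8619,  -0.0001,   0.0133,   0.0001]), 'tool_pos': array([0.2182, 0.5582, 0.2444]), 'tool_rot': array([-0.399 ,  0.5846,  0.3984,  0.5834]), 'force': array([ 0.1457, -1.1141, -0.1383]), 'wrist_torque': array([-0.0093,  0.0582,  0.0362]), 'finger_gap': 1.0009508711729316} 0.014
scene cam at [-0.1241 -0.3625  0.7037]
organiser 0.95 320 224 [ 0.5232 -0.0501  0.0741]
knob_left 0.61 264 235 [0.4816 0.0623 0.0311]
knob_right 0.87 313 265 [ 0.4431 -0.0744  0.0387]
lid_hinge 0.83 341 178 [ 0.6756 -0.0282  0.0854]
lid_edge 0.8 334 121 [ 0.6486 -0.0183  0.24  ]
lid_edge 0.23 158 262 [0.3194 0.2109 0.0293]
fountain_pen 0.62 321 209 [ 0.58   -0.0247  0.063 ]
eraser 0.54 310 188 [0.6248 0.025  0.073 ]
matchbox 0.81 436 355 [ 0.3651 -0.3492  0.0185]
card_case 0.96 247 289 [0.3531 0.0247 0.0086]
card_case 0.49 324 211 [ 0.5757 -0.034   0.064 ]
ink_bottle 0.71 157 264 [0.3155 0.2106 0.0273]
ink_bottle 0.32 267 236 [0.4826 0.0555 0.0302]
side cam at [0.1472 0.9585 0.6968]
organiser 0.65 270 262 [0.5559 0.0764 0.0604]
knob_left 0.68 249 168 [ 0.6465 -0.017   0.2378]
knob_left 0.59 301 276 [0.4862 0.0619 0.0308]
knob_right 0.61 334 253 [ 0.4468 -0.0597  0.0308]
lid_hinge 0.66 242 222 [ 0.6729 -0.0189  0.0906]
lid_edge 0.63 248 169 [ 0.6475 -0.0138  0.2365]
lid_edge 0.52 276 237 [ 0.5804 -0.014   0.0713]
fountain_pen 0.47 276 236 [ 0.5811 -0.0154  0.0732]
eraser 0.65 248 250 [0.6202 0.0571 0.0661]
matchbox 0.53 242 223 [ 0.6772 -0.0267  0.083 ]
ink_bottle 0.6 342 352 [0.3263 0.2642 0.0314]
1.1
```

View pics/scene0.png

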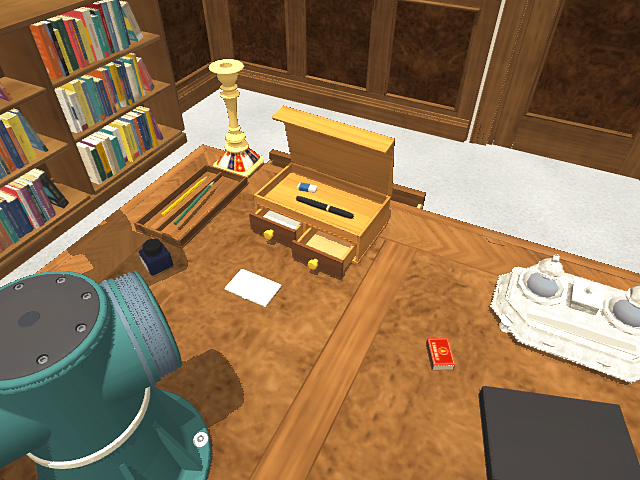

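View pics/side0.png

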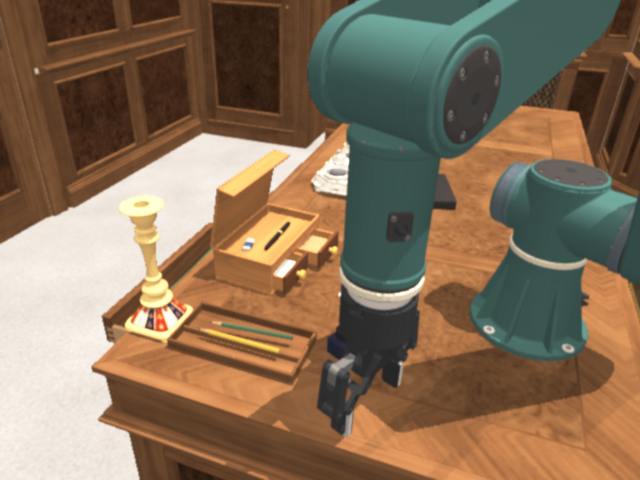

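The pictures show the organiser with both drawers slightly out (knobs at about 268,235 and 313,265 in the scene view). The lid is upright, with its edge at about 334,121. Next I fit the geometry.

Run:
```python
from h import *
np.set_printoptions(precision=4,suppress=True)
for n in('scene','side'):
    ci=cam(n);W=cloud(ci,np.load(n+'0.npy'))
    m=(W[...,0]>.4)&(W[...,0]<.78)&(W[...,1]>-.25)&(W[...,1]<.2)&(W[...,2]>.1)&(W[...,2]<.26)
    P=W[m]; print(n,'lid pts',len(P),P.min(0),P.max(0))
    # top view raster
    im=np.zeros((480,640,3),np.uint8)
    Q=W.reshape(-1,3);Q=Q[(Q[:,0]>.4)&(Q[:,0]<.8)&(Q[:,1]>-.3)&(Q[:,1]<.3)&(Q[:,2]>.006)&(Q[:,2]<.27)]
    Q=Q[np.argsort(Q[:,2])]
    c=cv2.applyColorMap((Q[:,2]/.27*255).astype(np.uint8).reshape(-1,1),cv2.COLORMAP_JET)[:,0]
    r=((.8-Q[:,0])*1200).astype(int);cc=((.27-Q[:,1])*1200).astype(int)
    ok=(r>=0)&(r<480)&(cc>=0)&(cc<640)
    im[r[ok],cc[ok]]=c[ok];cv2.imwrite(f'pics/top_{n}.png',im)
    # lid inner plane
    L=P[(P[:,2]>.105)&(P[:,2]<.19)]
    best=None;rng=np.random.default_rng(0)
    for _ in range(300):
        a=L[rng.choice(len(L),3,False)];nn=np.cross(a[1]-a[0],a[2]-a[0]);nn/=np.linalg.norm(nn)+1e-12
        inl=abs((L-a[0])@nn)<.002
        if best is None or inl.sum()>best.sum():best=inl
    I=L[best];mu=I.mean(0);nn=np.linalg.svd(I-mu)[2][2];nn*=np.sign(nn[0])
    print('lid plane n',nn,'yaw',np.degrees(np.arctan2(nn[1],nn[0])),'tilt',np.degrees(np.arcsin(nn[2])),'mu',mu,len(I),len(L))
    h=P[P[:,2]>.225]; print('lip box',cv2.minAreaRect(h[:,:2].astype(np.float32)),np.percentile(h[:,2],[50,95,99]))
    # case rim 
    rim=Q[(abs(Q[:,2]-.084)<.004)]; print('rim',cv2.minAreaRect(rim[:,:2].astype(np.float32)),len(rim))
```

```text
scene lid pts 5648 [ 0.5994 -0.1517  0.1   ] [0.6817 0.1107 0.2418]
lid plane n [ 0.9781 -0.0715  0.1955] yaw -4.183802799371033 tilt 11.276028627150987 mu [ 0.6621 -0.0275  0.149 ] 2752 3044
lip box ((0.6299464702606201, -0.01948346197605133), (0.25978389382362366, 0.04767896234989166), 85.87450408935547) [0.2351 0.2399 0.2406]
rim ((0.6138404607772827, 0.07748225331306458), (0.45951715111732483, 0.1695503294467926), 81.83714294433594) 1074
side lid pts 3014 [ 0.5996 -0.1511  0.1   ] [0.6865 0.1142 0.242 ]
lid plane n [ 0.9782 -0.0753  0.1933] yaw -4.403778728407594 tilt 11.144840284056693 mu [ 0.6632 -0.0059  0.1475] 1461 1572
lip box ((0.6305431127548218, -0.01722903549671173), (0.2620931565761566, 0.04557518661022186), 85.4835433959961) [0.2342 0.2391 0.2401]
rim ((0.6140666604042053, 0.08212438225746155), (0.4660833477973938, 0.17098449170589447), 81.13069152832031) 695
```

View pics/top_scene.png

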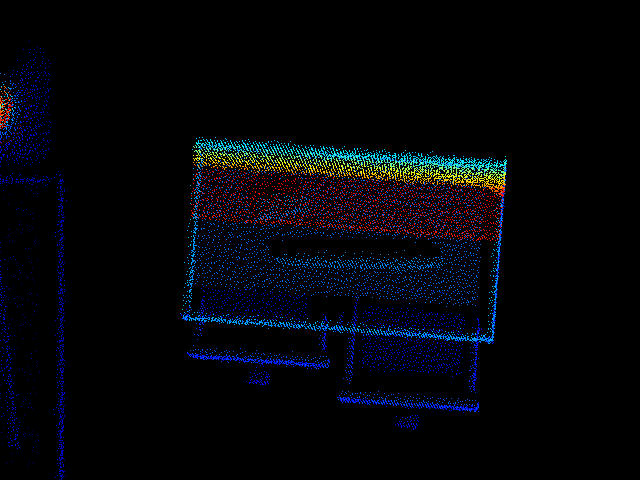

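View pics/top_side.png

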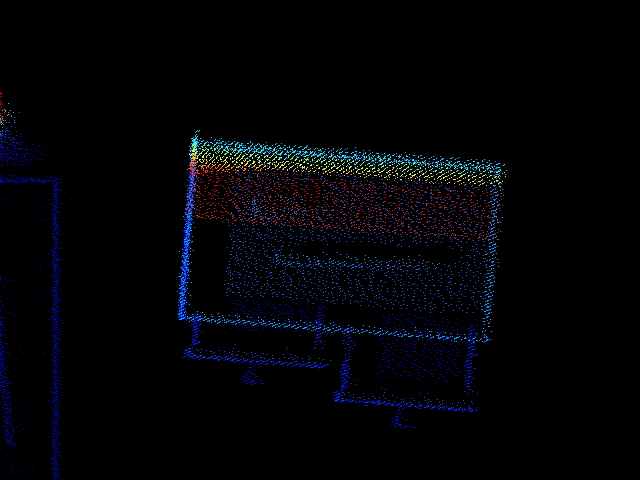

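Fitted values:

| Item | Value |
|---|---|
| Organiser yaw | −4.2° |
| Organiser centre | (0.600, −0.0165) |
| Left drawer out | ~30 mm |
| Right drawer out | ~60 mm |
| Lid angle | ~79° |

Now I close the fingers, roll +17° so the jaw axis lies along the drawer fronts, and move to in front of the left knob.

Request:
{"api": "arm_command", "payload": {
  "increments": [
    {"hand":1,"dx":0.01,"dy":-0.02,"dz":0,"roll":1},
    {"hand":1,"dx":0.018,"dy":-0.04,"dz":0,"roll":1.5},
    {"hand":1,"dx":0.02,"dy":-0.045,"dz":0,"roll":1.5},
    {"hand":1,"dx":0.02,"dy":-0.045,"dz":0,"roll":1.5},
    {"hand":1,"dx":0.02,"dy":-0.045,"dz":0,"roll":1.5},
    {"hand":1,"dx":0.02,"dy":-0.045,"dz":0,"roll":1.5},
    {"hand":1,"dx":0.02,"dy":-0.045,"dz":0,"roll":1.5},
    {"hand":1,"dx":0.02,"dy":-0.045,"dz":0,"roll":1.5},
    {"hand":1,"dx":0.02,"dy":-0.045,"dz":0,"roll":1.5},
    {"hand":1,"dx":0.02,"dy":-0.045,"dz":0,"roll":1.5},
    {"hand":1,"dx":0.02,"dy":-0.045,"dz":0,"roll":1.5},
    {"hand":1,"dx":0.012,"dy":-0.03,"dz":0,"roll":1}
  ],
  "newtons": 40
}}

```text
t: 2.3
tool_pos: [0.4399, 0.0609, 0.2457]
tool_rot: [-0.481, 0.519, 0.48, 0.519]
force: [1.0, 0.3, 0.2]
finger_gap: -0.002
```

Request:
{"api": "arm_command", "payload": {
  "increments": [
    {"hand":1,"dx":0,"dy":-0.005,"dz":-0.02,"roll":0},
    {"hand":1,"dx":0,"dy":0,"dz":-0.04,"roll":0},
    {"hand":1,"dx":0,"dy":0,"dz":-0.04,"roll":0},
    {"hand":1,"dx":0,"dy":0,"dz":-0.035,"roll":0},
    {"hand":1,"dx":0,"dy":0,"dz":-0.015,"roll":0},
    {"hand":1,"dx":0,"dy":0,"dz":0,"roll":0}
  ]
}}

```text
t: 2.9
tool_pos: [0.4368, 0.0587, 0.0934]
tool_rot: [-0.479, 0.52, 0.482, 0.517]
force: [-0.8, 0.7, 0.1]
finger_gap: 0.0
```

Run:
```python
from h import *
s=sense();print(s['t'],s['tool_pos'],s['tool_rot'],s['force'],s['finger_gap'],s['joint_pos'])
from scipy.spatial.transform import Rotation as R
print(R.from_quat(s['tool_rot']).as_matrix().round(3))
snap('side','side1.png');snap('scene','scene1.png');snap('wrist','wrist1.png')
```

```text
2.9 [0.43675003 0.0587206  0.09338515] [-0.47942901  0.51993084  0.48172563  0.51745548] [-0.75878991  0.74553607  0.1362189 ] 8.56208439656557e-05 [-2.32570839e-02  3.54816134e-01  2.00808229e+00 -1.52712150e-04
  7.83468351e-01 -1.51769460e+00]
[[-0.005 -0.997  0.076]
 [ 0.     0.076  0.997]
 [-1.     0.005 -0.   ]]
```

View pics/side1.png

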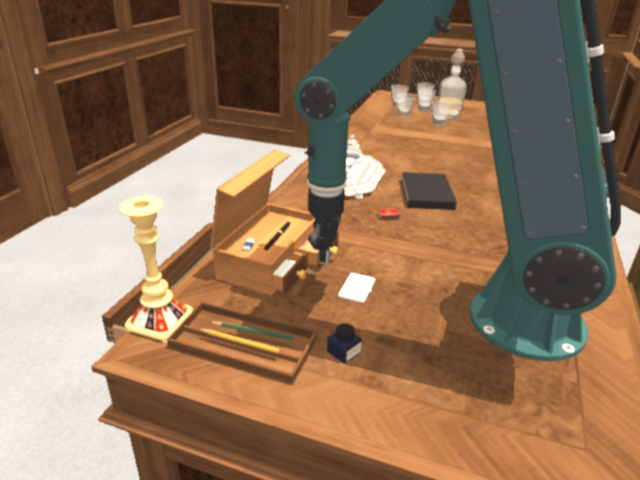

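View pics/scene1.png

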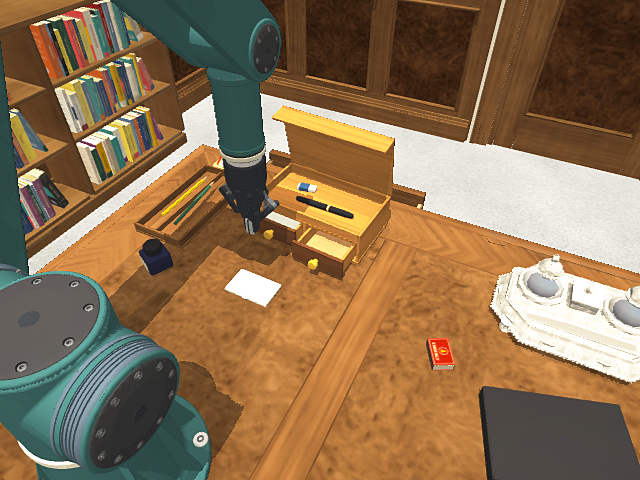

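View pics/wrist1.png

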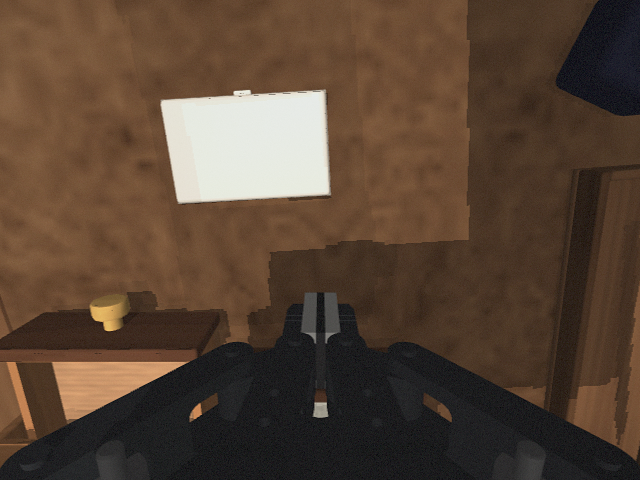

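Clear of everything, and the jaw axis matches the organiser. Next I lower to knob height and push the left drawer slowly.

Request:
{"api": "arm_command", "payload": {
  "increments": [
    {"hand":1,"dx":0,"dy":0,"dz":-0.025},
    {"hand":1,"dx":0,"dy":0,"dz":-0.02},
    {"hand":1,"dx":0.004,"dy":-0.001,"dz":-0.006},
    {"hand":1,"dx":0.01,"dy":-0.001,"dz":0},
    {"hand":1,"dx":0.01,"dy":-0.001,"dz":0},
    {"hand":1,"dx":0.006,"dy":0,"dz":0},
    {"hand":1,"dx":0.005,"dy":0,"dz":0},
    {"hand":1,"dx":0.005,"dy":0,"dz":0},
    {"hand":1,"dx":0.005,"dy":0,"dz":0},
    {"hand":1,"dx":0.005,"dy":-0.001,"dz":0},
    {"hand":1,"dx":0.005,"dy":0,"dz":0}
  ]
}}

```text
$.increments[0]: bad value
```

Request:
{"api": "arm_command", "payload": {
  "increments": [
    {"hand":1,"dx":0,"dy":0,"dz":-0.025,"roll":0},
    {"hand":1,"dx":0,"dy":0,"dz":-0.02,"roll":0},
    {"hand":1,"dx":0.004,"dy":-0.001,"dz":-0.006,"roll":0},
    {"hand":1,"dx":0.01,"dy":-0.001,"dz":0,"roll":0},
    {"hand":1,"dx":0.01,"dy":-0.001,"dz":0,"roll":0},
    {"hand":1,"dx":0.006,"dy":0,"dz":0,"roll":0},
    {"hand":1,"dx":0.005,"dy":0,"dz":0,"roll":0},
    {"hand":1,"dx":0.005,"dy":0,"dz":0,"roll":0},
    {"hand":1,"dx":0.005,"dy":0,"dz":0,"roll":0},
    {"hand":1,"dx":0.005,"dy":-0.001,"dz":0,"roll":0},
    {"hand":1,"dx":0.005,"dy":0,"dz":0,"roll":0}
  ]
}}

```text
t: 4.15
tool_pos: [0.4936, 0.0547, 0.0442]
tool_rot: [-0.481, 0.519, 0.481, 0.518]
force: [-1.6, -1.4, 0.8]
finger_gap: 0.003
```

Run:
```python
from h import *
s=sense();print(s['t'],s['tool_pos'],s['force'])
p,d=snap('side','side2.png');cv2.imwrite('pics/side2c.png',cv2.resize(p[200:320,200:360,::-1],(800,600)))
p,d=snap('scene','scene2.png');cv2.imwrite('pics/scene2c.png',cv2.resize(p[160:280,220:380,::-1],(800,600)))
```

```text
4.15 [0.49364628 0.05466991 0.04420383] [-1.55471688 -1.3621243   0.76718049]
```

View pics/side2c.png

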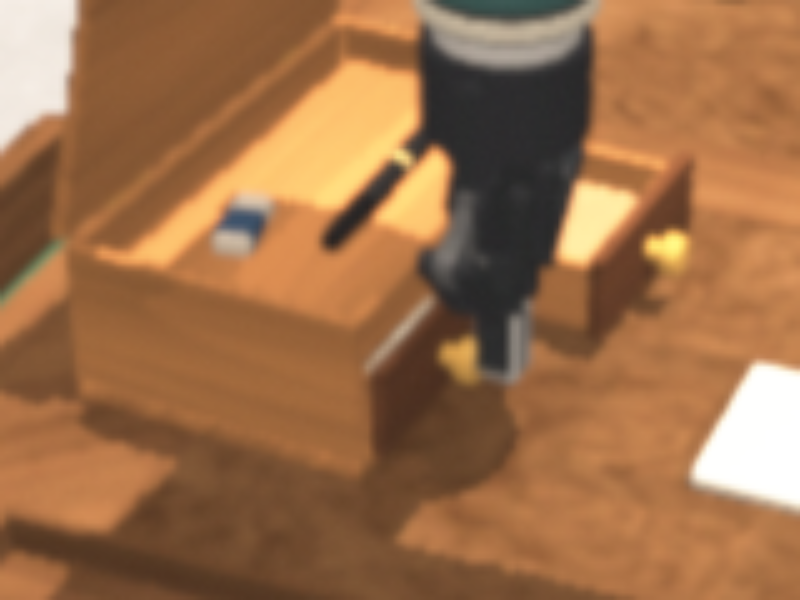

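View pics/scene2c.png

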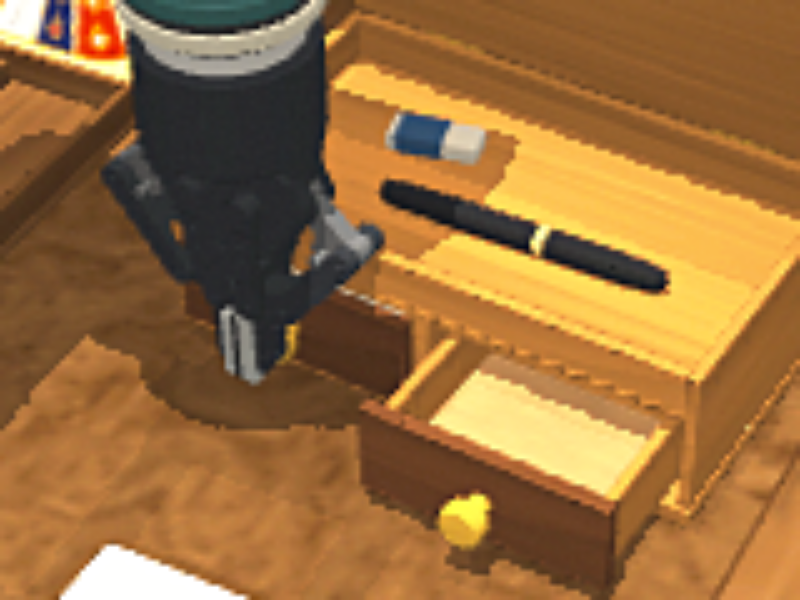

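The left drawer is moving in, with about 8 mm left. I continue gently.

Request:
{"api": "arm_command", "payload": {
  "increments": [
    {"hand":1,"dx":0.003,"dy":0,"dz":0,"roll":0},
    {"hand":1,"dx":0.003,"dy":0,"dz":0,"roll":0},
    {"hand":1,"dx":0.002,"dy":0,"dz":0,"roll":0},
    {"hand":1,"dx":0.002,"dy":0,"dz":0,"roll":0}
  ]
}}

```text
t: 4.65
tool_pos: [0.5027, 0.0547, 0.0441]
tool_rot: [-0.48, 0.519, 0.481, 0.518]
force: [-4.9, -0.7, 3.9]
finger_gap: 0.001
```

Request:
{"api": "arm_command", "payload": {
  "increments": [
    {"hand":1,"dx":0.002,"dy":0,"dz":0,"roll":0},
    {"hand":1,"dx":0,"dy":0,"dz":0,"roll":0}
  ]
}}

```text
t: 4.85
tool_pos: [0.5027, 0.0549, 0.0439]
tool_rot: [-0.479, 0.52, 0.482, 0.517]
force: [-5.4, 0.0, 5.4]
finger_gap: -0.003
```

Request:
{"api": "arm_command", "payload": {
  "increments": [
    {"hand":1,"dx":0.002,"dy":0,"dz":0,"roll":0},
    {"hand":1,"dx":0.002,"dy":0,"dz":0,"roll":0},
    {"hand":1,"dx":0,"dy":0,"dz":0,"roll":0}
  ]
}}

```text
t: 5.15
tool_pos: [0.5029, 0.055, 0.0434]
tool_rot: [-0.478, 0.522, 0.484, 0.515]
force: [-13.2, -0.1, 10.3]
finger_gap: 0.002
```

Run:
```python
from h import *
s=sense();print(s['t'],s['tool_pos'],s['force'])
p,d=snap('side','side3.png');cv2.imwrite('pics/side3c.png',cv2.resize(p[200:320,200:360,::-1],(800,600)))
```

```text
5.15 [0.50287068 0.05503881 0.04342167] [-13.20525698  -0.0663427   10.29935791]
```

View pics/side3c.png

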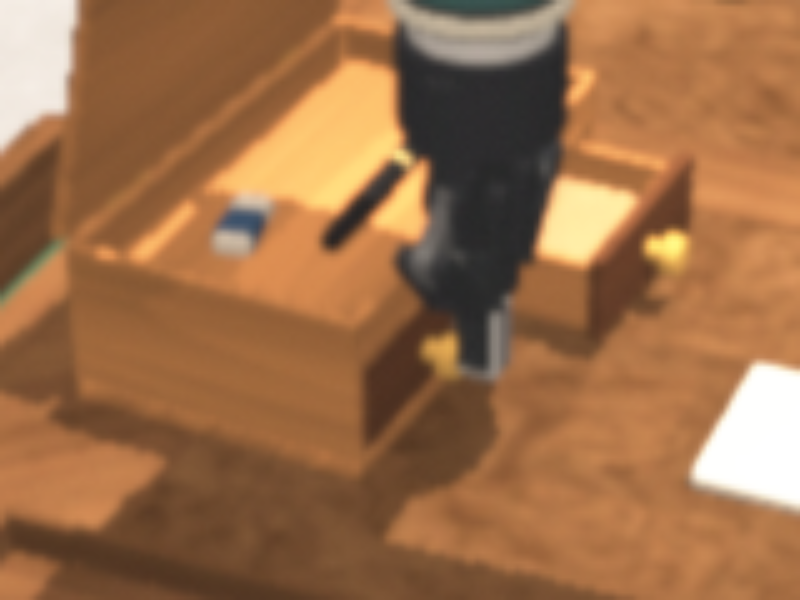

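The left drawer front is flush and sits on its stop (13 N, no more travel). I back off and go round to the right knob.

Request:
{"api": "arm_command", "payload": {
  "increments": [
    {"hand":1,"dx":-0.01,"dy":0.001,"dz":0,"roll":0},
    {"hand":1,"dx":-0.02,"dy":0.001,"dz":0,"roll":0},
    {"hand":1,"dx":-0.035,"dy":0.001,"dz":0,"roll":0},
    {"hand":1,"dx":-0.03,"dy":-0.005,"dz":0,"roll":0},
    {"hand":1,"dx":-0.004,"dy":-0.025,"dz":0,"roll":0},
    {"hand":1,"dx":0,"dy":-0.035,"dz":0,"roll":0},
    {"hand":1,"dx":0,"dy":-0.035,"dz":0,"roll":0},
    {"hand":1,"dx":0,"dy":-0.02,"dz":0,"roll":0},
    {"hand":1,"dx":0,"dy":-0.005,"dz":0,"roll":0},
    {"hand":1,"dx":0,"dy":0,"dz":0,"roll":0}
  ]
}}

```text
t: 6.2
tool_pos: [0.4112, -0.0678, 0.0444]
tool_rot: [-0.481, 0.519, 0.48, 0.519]
force: [-0.2, 0.2, 0.6]
finger_gap: 0.002
```

Run:
```python
from h import *
s=sense();print(s['t'],s['tool_pos'],s['force'])
p,d=snap('scene','scene4.png');cv2.imwrite('pics/scene4c.png',cv2.resize(p[160:310,220:420,::-1],(800,600)))
W=cloud(cam('scene'),d)
for k in('knob_left','knob_right'):
  for x in pinpoint(k,'scene')[:2]:
    u,v=map(int,np.round(x['position']));print(k,x,W[v,u])
```

```text
6.2 [ 0.4112244  -0.06781966  0.0444345 ] [-0.24933964  0.18391851  0.62974715]
knob_left {'position': [272.9, 225.7], 'score': 0.79} [0.51292823 0.05832491 0.03357559]
knob_right {'position': [312.6, 263.7], 'score': 0.87} [ 0.39653478 -0.09808592  0.09588078]
knob_right {'position': [255.6, 290.5], 'score': 0.28} [0.35919456 0.00801925 0.00793588]
```

View pics/scene4c.png

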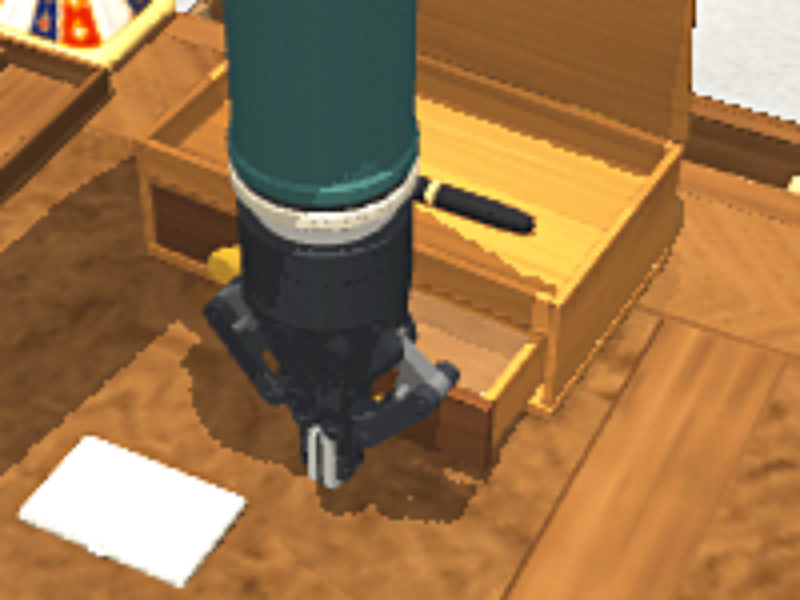

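The left drawer stays home, with its knob at x ≈ 0.513. Next I push the right one.

Request:
{"api": "arm_command", "payload": {
  "increments": [
    {"hand":1,"dx":0.008,"dy":-0.001,"dz":0,"roll":0},
    {"hand":1,"dx":0.008,"dy":0,"dz":0,"roll":0},
    {"hand":1,"dx":0.005,"dy":-0.001,"dz":0,"roll":0},
    {"hand":1,"dx":0.005,"dy":0,"dz":0,"roll":0},
    {"hand":1,"dx":0.006,"dy":-0.001,"dz":0,"roll":0},
    {"hand":1,"dx":0.007,"dy":0,"dz":0,"roll":0},
    {"hand":1,"dx":0.007,"dy":-0.001,"dz":0,"roll":0},
    {"hand":1,"dx":0.007,"dy":0,"dz":0,"roll":0},
    {"hand":1,"dx":0.007,"dy":-0.001,"dz":0,"roll":0},
    {"hand":1,"dx":0.007,"dy":0,"dz":0,"roll":0},
    {"hand":1,"dx":0.006,"dy":-0.001,"dz":0,"roll":0}
  ]
}}

```text
t: 7.45
tool_pos: [0.4842, -0.0732, 0.0443]
tool_rot: [-0.481, 0.519, 0.481, 0.519]
force: [-1.4, 0.3, 0.4]
finger_gap: 0.004
```

Request:
{"api": "arm_command", "payload": {
  "increments": [
    {"hand":1,"dx":0.004,"dy":0,"dz":0,"roll":0},
    {"hand":1,"dx":0.003,"dy":0,"dz":0,"roll":0},
    {"hand":1,"dx":0.002,"dy":0,"dz":0,"roll":0},
    {"hand":1,"dx":0.002,"dy":0,"dz":0,"roll":0},
    {"hand":1,"dx":0.002,"dy":0,"dz":0,"roll":0},
    {"hand":1,"dx":0,"dy":0,"dz":0,"roll":0}
  ]
}}

```text
t: 8.05
tool_pos: [0.4933, -0.0728, 0.0439]
tool_rot: [-0.479, 0.52, 0.482, 0.517]
force: [-8.2, -2.9, 4.2]
finger_gap: 0.002
```

Request:
{"api": "arm_command", "payload": {
  "increments": [
    {"hand":1,"dx":0.002,"dy":0,"dz":0,"roll":0},
    {"hand":1,"dx":0.001,"dy":0,"dz":0,"roll":0},
    {"hand":1,"dx":0,"dy":0,"dz":0,"roll":0}
  ]
}}

```text
t: 8.35
tool_pos: [0.4934, -0.0724, 0.0436]
tool_rot: [-0.478, 0.521, 0.484, 0.516]
force: [-13.9, -2.4, 9.1]
finger_gap: 0.004
```

Request:
{"api": "arm_command", "payload": {
  "increments": [
    {"hand":1,"dx":-0.01,"dy":0,"dz":0,"roll":0},
    {"hand":1,"dx":-0.02,"dy":0,"dz":0,"roll":0},
    {"hand":1,"dx":-0.03,"dy":0,"dz":0.01,"roll":0},
    {"hand":1,"dx":-0.02,"dy":0,"dz":0.03,"roll":0},
    {"hand":1,"dx":0,"dy":0,"dz":0.045,"roll":0},
    {"hand":1,"dx":0,"dy":0,"dz":0.045,"roll":0},
    {"hand":1,"dx":0,"dy":0,"dz":0.045,"roll":0},
    {"hand":1,"dx":0,"dy":0,"dz":0.045,"roll":0},
    {"hand":1,"dx":0,"dy":0,"dz":0.02,"roll":0}
  ]
}}

```text
t: 9.25
tool_pos: [0.4217, -0.0738, 0.2888]
tool_rot: [-0.483, 0.517, 0.478, 0.52]
force: [0.4, -0.5, 0.0]
finger_gap: -0.005
```

Run:
```python
from h import *
s=sense();print(s['t'],s['tool_pos'],s['force'])
p,d=snap('scene','scene5.png');cv2.imwrite('pics/scene5c.png',cv2.resize(p[90:300,200:480,::-1],(800,600)))
W=cloud(cam('scene'),d)
for k in('knob_left','knob_right','lid_edge'):
  for x in pinpoint(k,'scene')[:2]:
    u,v=map(int,np.round(x['position']));print(k,x,W[v,u])
m=(W[...,0]>.4)&(W[...,0]<.56)&(abs(W[...,1])<.2)&(W[...,2]>.02)&(W[...,2]<.055)
P=W[m];u_=np.array([.9973,-.0735]);v_=np.array([.0735,.9973]);q=P[:,:2]-[.6,-.0165]
X=q@u_;Y=q@v_
for c in(63.5,-63.5):
  k=(abs(Y-c/1e3)<.05)&(abs(Y-c/1e3)>.015);print(c,np.median(X[k]),k.sum())
```

```text
9.25 [ 0.4217395  -0.07379312  0.28882655] [ 0.43319821 -0.48815999  0.00445598]
knob_left {'position': [275.3, 225.4], 'score': 0.85} [0.51276396 0.05287638 0.03875957]
knob_left {'position': [310.1, 190.9], 'score': 0.59} [0.62340784 0.02435767 0.06566735]
knob_right {'position': [324.9, 246.1], 'score': 0.66} [ 0.50394417 -0.07145293  0.03711994]
lid_edge {'position': [333.4, 121.2], 'score': 0.56} [ 0.41955085 -0.11878606  0.37705225]
63.5 -0.07466158426432688 310
-63.5 -0.0744308462268925 347
```

View pics/scene5c.png

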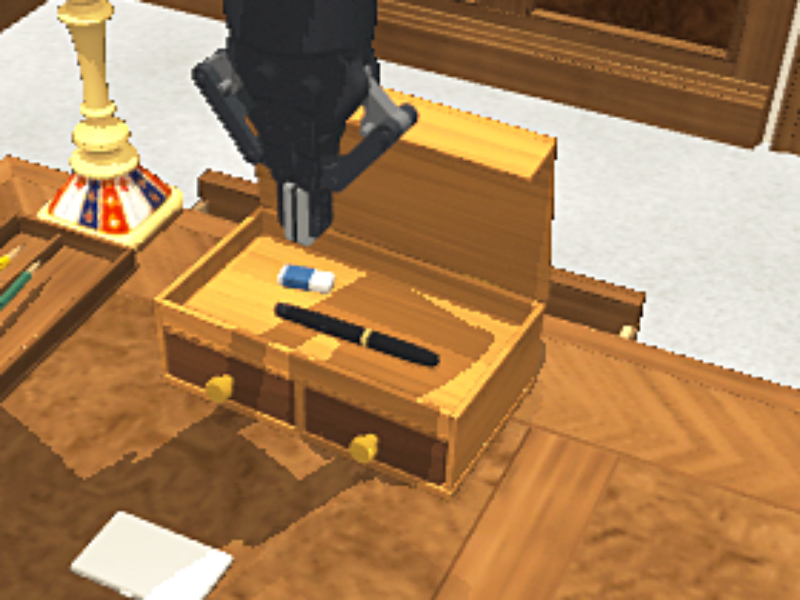

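Both drawers are flush: the fronts measure x = −0.0747 and −0.0744 in the organiser's frame. Now I lift over the lid and go behind it.

Request:
{"api": "arm_command", "payload": {
  "increments": [
    {"hand":1,"dx":0.01,"dy":0.005,"dz":0.02,"roll":0},
    {"hand":1,"dx":0.025,"dy":0.006,"dz":0.015,"roll":0},
    {"hand":1,"dx":0.035,"dy":0.006,"dz":0.005,"roll":0},
    {"hand":1,"dx":0.035,"dy":0.006,"dz":0,"roll":0},
    {"hand":1,"dx":0.035,"dy":0.006,"dz":0,"roll":0},
    {"hand":1,"dx":0.035,"dy":0.006,"dz":0,"roll":0},
    {"hand":1,"dx":0.035,"dy":0.006,"dz":0,"roll":0},
    {"hand":1,"dx":0.035,"dy":0.006,"dz":0,"roll":0},
    {"hand":1,"dx":0.025,"dy":0.005,"dz":0,"roll":0},
    {"hand":1,"dx":0.012,"dy":0,"dz":0,"roll":0},
    {"hand":1,"dx":0,"dy":0,"dz":0,"roll":0}
  ]
}}

```text
t: 10.55
tool_pos: [0.7021, -0.0209, 0.3205]
tool_rot: [-0.48, 0.519, 0.482, 0.518]
force: [-0.5, 0.4, -0.7]
finger_gap: -0.003
```

Run:
```python
from h import *
s=sense();print(s['t'],s['tool_pos'],s['force'],s['tool_rot'])
p,d=snap('side','side6.png');cv2.imwrite('pics/side6c.png',cv2.resize(p[90:300,140:420,::-1],(800,600)))
```

```text
10.55 [ 0.70213629 -0.02092956  0.32047657] [-0.52938177  0.38724538 -0.67785052] [-0.4796437   0.51943244  0.48185324  0.51763821]
```

View pics/side6c.png

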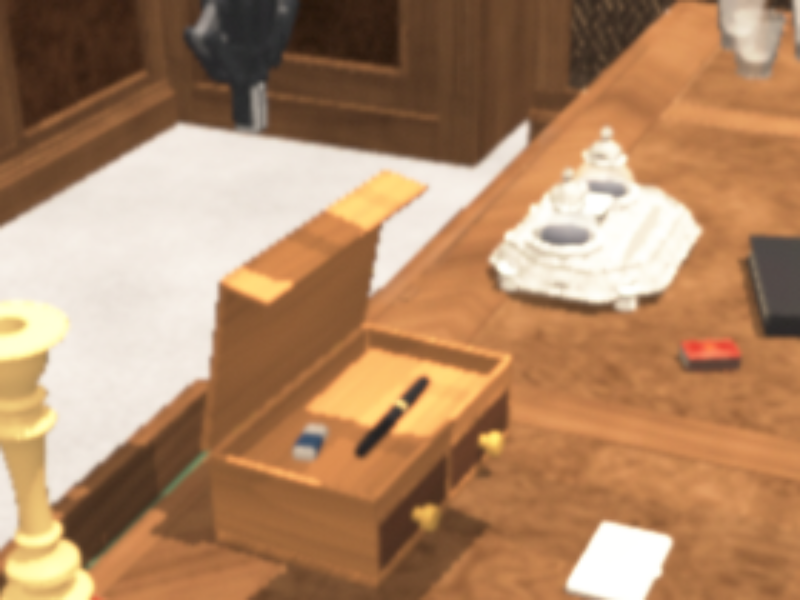

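Both drawers look shut, and the hand is above and behind the lid. I work out the arc rows next.

Run:
```python
import numpy as np
r=.14;p=None
th=[78.8]+list(np.arange(76,0,-3))+[0]
for t in th:
    a=np.radians(t);s=r*np.cos(a)-.008*np.sin(a)-.011;h=r*np.sin(a)+.008*np.cos(a)
    q=np.array([.675-.997*s,-.022+.0735*s,.098+h])
    print(round(t,1),q.round(4),(q-p).round(4) if p is not None else '');p=q
```

```text
78.8 [ 0.6667 -0.0214  0.2369] 
76 [ 0.6599 -0.0209  0.2358] [-0.0067  0.0005 -0.0011]
73 [ 0.6528 -0.0204  0.2342] [-0.0072  0.0005 -0.0016]
70 [ 0.6457 -0.0198  0.2323] [-0.0071  0.0005 -0.0019]
67 [ 0.6388 -0.0193  0.23  ] [-0.007   0.0005 -0.0023]
64 [ 0.6319 -0.0188  0.2273] [-0.0068  0.0005 -0.0027]
61 [ 0.6253 -0.0183  0.2243] [-0.0067  0.0005 -0.003 ]
58 [ 0.6188 -0.0179  0.221 ] [-0.0065  0.0005 -0.0034]
55 [ 0.6124 -0.0174  0.2173] [-0.0063  0.0005 -0.0037]
52 [ 0.6063 -0.0169  0.2132] [-0.0061  0.0005 -0.004 ]
49 [ 0.6004 -0.0165  0.2089] [-0.0059  0.0004 -0.0043]
46 [ 0.5947 -0.0161  0.2043] [-0.0057  0.0004 -0.0046]
43 [ 0.5893 -0.0157  0.1993] [-0.0054  0.0004 -0.0049]
40 [ 0.5842 -0.0153  0.1941] [-0.0052  0.0004 -0.0052]
37 [ 0.5793 -0.0149  0.1886] [-0.0049  0.0004 -0.0055]
34 [ 0.5747 -0.0146  0.1829] [-0.0046  0.0003 -0.0057]
31 [ 0.5704 -0.0143  0.177 ] [-0.0043  0.0003 -0.006 ]
28 [ 0.5665 -0.014   0.1708] [-0.004   0.0003 -0.0062]
25 [ 0.5628 -0.0137  0.1644] [-0.0036  0.0003 -0.0064]
22 [ 0.5595 -0.0135  0.1579] [-0.0033  0.0002 -0.0066]
19 [ 0.5566 -0.0133  0.1511] [-0.003   0.0002 -0.0067]
16 [ 0.554  -0.0131  0.1443] [-0.0026  0.0002 -0.0069]
13 [ 0.5518 -0.0129  0.1373] [-0.0022  0.0002 -0.007 ]
10 [ 0.5499 -0.0128  0.1302] [-0.0019  0.0001 -0.0071]
7 [ 0.5484 -0.0127  0.123 ] [-0.0015  0.0001 -0.0072]
4 [ 0.5473 -0.0126  0.1157] [-0.0011  0.0001 -0.0073]
1 [ 0.5465 -0.0125  0.1084] [-0.0007  0.0001 -0.0073]
0 [ 0.5464 -0.0125  0.106 ] [-0.0002  0.     -0.0024]
```

Request:
{"api": "arm_command", "payload": {
  "increments": [
    {"hand":1,"dx":0,"dy":0,"dz":-0.02,"roll":0},
    {"hand":1,"dx":0,"dy":0,"dz":-0.035,"roll":0},
    {"hand":1,"dx":0,"dy":0,"dz":-0.02,"roll":0},
    {"hand":1,"dx":-0.004,"dy":0,"dz":-0.008,"roll":0},
    {"hand":1,"dx":-0.008,"dy":0,"dz":0,"roll":0},
    {"hand":1,"dx":-0.008,"dy":0,"dz":0,"roll":0},
    {"hand":1,"dx":-0.006,"dy":0,"dz":0,"roll":0},
    {"hand":1,"dx":-0.005,"dy":0,"dz":0,"roll":0},
    {"hand":1,"dx":-0.004,"dy":0,"dz":0,"roll":0}
  ]
}}

```text
t: 11.5
tool_pos: [0.6664, -0.0213, 0.2424]
tool_rot: [-0.481, 0.518, 0.48, 0.519]
force: [0.6, -0.5, 0.1]
finger_gap: -0.005
```

Request:
{"api": "arm_command", "payload": {
  "increments": [
    {"hand":1,"dx":-0.004,"dy":0,"dz":-0.002,"roll":0},
    {"hand":1,"dx":-0.004,"dy":0,"dz":-0.002,"roll":0},
    {"hand":1,"dx":-0.005,"dy":0.001,"dz":-0.002,"roll":0},
    {"hand":1,"dx":-0.006,"dy":0,"dz":-0.002,"roll":0},
    {"hand":1,"dx":-0.006,"dy":0.001,"dz":-0.002,"roll":0},
    {"hand":1,"dx":-0.006,"dy":0,"dz":-0.002,"roll":0},
    {"hand":1,"dx":-0.006,"dy":0.001,"dz":-0.003,"roll":0},
    {"hand":1,"dx":-0.006,"dy":0,"dz":-0.003,"roll":0}
  ]
}}

```text
t: 12.3
tool_pos: [0.6228, -0.018, 0.223]
tool_rot: [-0.48, 0.519, 0.481, 0.519]
force: [1.0, 0.9, 2.5]
finger_gap: -0.001
```

Run:
```python
from h import *
s=sense();print(s['t'],s['tool_pos'],s['force'])
p,d=snap('side','side7.png');cv2.imwrite('pics/side7c.png',cv2.resize(p[90:300,140:420,::-1],(800,600)))
```

```text
12.3 [ 0.62277148 -0.01802255  0.22299458] [1.00297328 0.87629378 2.48553109]
```

View pics/side7c.png

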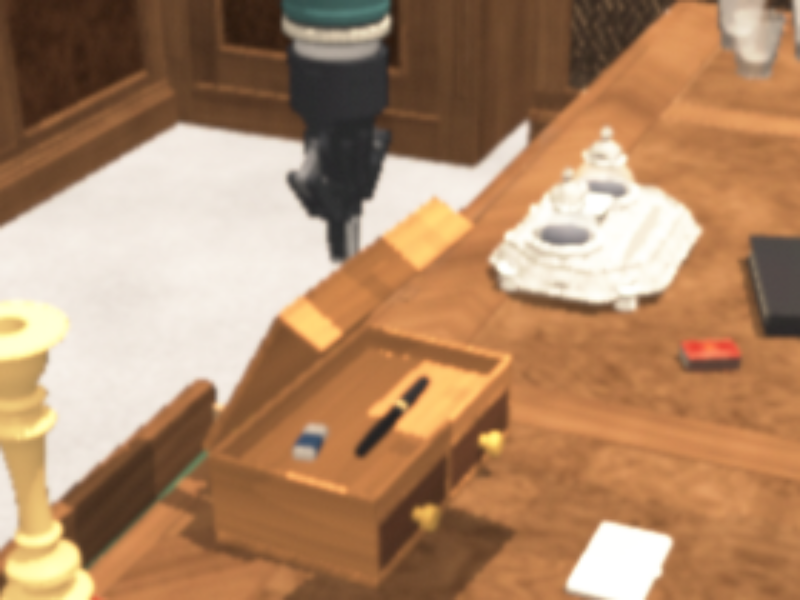

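The lid is turning smoothly and matches the arc model at about 60°. I continue along the arc.

Request:
{"api": "arm_command", "payload": {
  "increments": [
    {"hand":1,"dx":-0.006,"dy":0.0005,"dz":-0.003,"roll":0},
    {"hand":1,"dx":-0.006,"dy":0.0005,"dz":-0.004,"roll":0},
    {"hand":1,"dx":-0.006,"dy":0.0005,"dz":-0.004,"roll":0},
    {"hand":1,"dx":-0.006,"dy":0.0005,"dz":-0.004,"roll":0},
    {"hand":1,"dx":-0.006,"dy":0.0005,"dz":-0.005,"roll":0},
    {"hand":1,"dx":-0.005,"dy":0.0005,"dz":-0.005,"roll":0},
    {"hand":1,"dx":-0.005,"dy":0.0005,"dz":-0.005,"roll":0},
    {"hand":1,"dx":-0.005,"dy":0.0005,"dz":-0.006,"roll":0},
    {"hand":1,"dx":-0.004,"dy":0,"dz":-0.006,"roll":0},
    {"hand":1,"dx":-0.004,"dy":0,"dz":-0.006,"roll":0},
    {"hand":1,"dx":-0.004,"dy":0,"dz":-0.006,"roll":0}
  ]
}}

```text
t: 13.45
tool_pos: [0.5661, -0.0139, 0.1686]
tool_rot: [-0.48, 0.519, 0.481, 0.519]
force: [0.4, 1.3, 1.7]
finger_gap: -0.004
```

Run:
```python
from h import *
s=sense();print(s['t'],s['tool_pos'],s['force'])
p,d=snap('side','side8.png');cv2.imwrite('pics/side8c.png',cv2.resize(p[90:300,140:420,::-1],(800,600)))
```

```text
13.45 [ 0.56608308 -0.01385275  0.16862346] [0.36923227 1.27052192 1.65827283]
```

View pics/side8c.png

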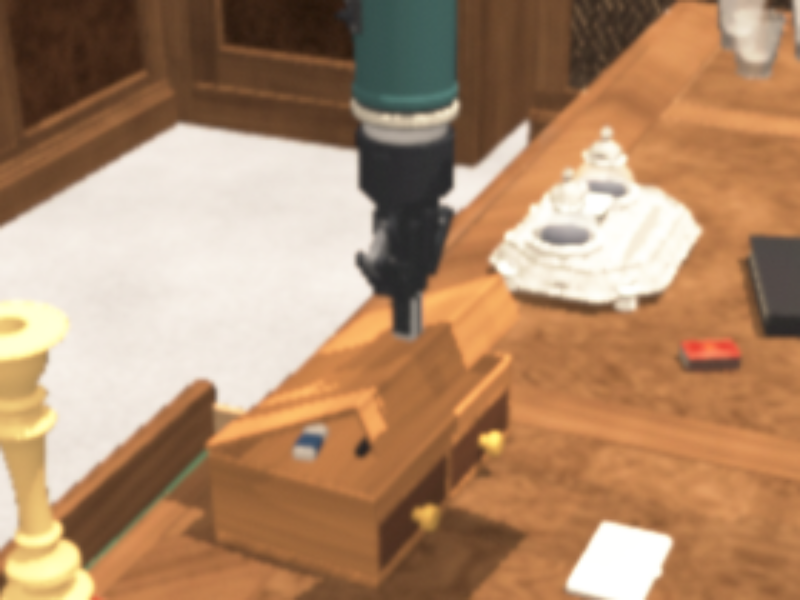

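Request:
{"api": "arm_command", "payload": {
  "increments": [
    {"hand":1,"dx":-0.004,"dy":0,"dz":-0.006,"roll":0},
    {"hand":1,"dx":-0.003,"dy":0.0005,"dz":-0.006,"roll":0},
    {"hand":1,"dx":-0.003,"dy":0,"dz":-0.006,"roll":0},
    {"hand":1,"dx":-0.003,"dy":0.0005,"dz":-0.006,"roll":0},
    {"hand":1,"dx":-0.002,"dy":0,"dz":-0.006,"roll":0},
    {"hand":1,"dx":-0.002,"dy":0,"dz":-0.006,"roll":0},
    {"hand":1,"dx":-0.001,"dy":0,"dz":-0.005,"roll":0},
    {"hand":1,"dx":-0.001,"dy":0,"dz":-0.005,"roll":0},
    {"hand":1,"dx":-0.001,"dy":0,"dz":-0.004,"roll":0},
    {"hand":1,"dx":0,"dy":0,"dz":-0.003,"roll":0},
    {"hand":1,"dx":0,"dy":0,"dz":-0.002,"roll":0}
  ]
}}

```text
t: 14.6
tool_pos: [0.5458, -0.0132, 0.1138]
tool_rot: [-0.48, 0.519, 0.481, 0.518]
force: [-1.2, 0.1, 1.4]
finger_gap: 0.002
```

Request:
{"api": "arm_command", "payload": {
  "increments": [
    {"hand":1,"dx":0,"dy":0,"dz":-0.002,"roll":0},
    {"hand":1,"dx":0,"dy":0,"dz":-0.002,"roll":0},
    {"hand":1,"dx":0,"dy":0,"dz":-0.002,"roll":0}
  ]
}}

```text
t: 14.9
tool_pos: [0.5464, -0.0133, 0.1081]
tool_rot: [-0.481, 0.519, 0.481, 0.519]
force: [-0.0, 0.3, 1.7]
finger_gap: -0.0
```

Request:
{"api": "arm_command", "payload": {
  "increments": [
    {"hand":1,"dx":0,"dy":0,"dz":-0.001,"roll":0},
    {"hand":1,"dx":0,"dy":0,"dz":-0.001,"roll":0},
    {"hand":1,"dx":0,"dy":0,"dz":-0.001,"roll":0}
  ]
}}

```text
t: 15.2
tool_pos: [0.5465, -0.0133, 0.1059]
tool_rot: [-0.481, 0.519, 0.481, 0.519]
force: [-5.1, 0.9, 17.0]
finger_gap: -0.002
```

Request:
{"api": "arm_command", "payload": {
  "increments": [
    {"hand":1,"dx":0,"dy":0,"dz":-0.001,"roll":0},
    {"hand":1,"dx":0,"dy":0,"dz":-0.001,"roll":0},
    {"hand":1,"dx":0,"dy":0,"dz":0,"roll":0}
  ]
}}

```text
t: 15.5
tool_pos: [0.5465, -0.0133, 0.1058]
tool_rot: [-0.481, 0.519, 0.48, 0.519]
force: [-8.5, 1.4, 25.7]
finger_gap: -0.0
```

The lid is on its stop: z = 0.106, exactly the modelled value for shut. I lift off, move clear and check.

Request:
{"api": "arm_command", "payload": {
  "increments": [
    {"hand":1,"dx":0,"dy":0,"dz":0.004,"roll":0},
    {"hand":1,"dx":0,"dy":0,"dz":0.015,"roll":0},
    {"hand":1,"dx":0,"dy":0,"dz":0.035,"roll":0},
    {"hand":1,"dx":0,"dy":0,"dz":0.045,"roll":0},
    {"hand":1,"dx":0,"dy":0.01,"dz":0.045,"roll":0},
    {"hand":1,"dx":-0.01,"dy":0.03,"dz":0.03,"roll":0},
    {"hand":1,"dx":-0.01,"dy":0.04,"dz":0.01,"roll":0},
    {"hand":1,"dx":-0.01,"dy":0.04,"dz":0,"roll":0},
    {"hand":1,"dx":-0.01,"dy":0.04,"dz":0,"roll":0},
    {"hand":1,"dx":-0.01,"dy":0.04,"dz":0,"roll":0},
    {"hand":1,"dx":-0.01,"dy":0.02,"dz":0,"roll":0},
    {"hand":1,"dx":0,"dy":0,"dz":0,"roll":0}
  ]
}}

```text
t: 16.7
tool_pos: [0.4854, 0.2093, 0.2872]
tool_rot: [-0.481, 0.518, 0.482, 0.518]
force: [-0.5, -1.4, -0.4]
finger_gap: -0.002
```

Run:
```python
from h import *
np.set_printoptions(precision=4,suppress=True)
s=sense();print(s['t'],s['tool_pos'],s['force'])
p,d=snap('scene','scene9.png');p2,d2=snap('side','side9.png')
cv2.imwrite('pics/c9.png',np.vstack([cv2.resize(p[130:305,200:480,::-1],(480,300)),cv2.resize(p2[130:305,140:420,::-1],(480,300))]))
W=cloud(cam('scene'),d);q=W[...,:2]-[.6,-.0165];X=q@[.9973,-.0735];Y=q@[.0735,.9973]
m=(abs(Y)<.11)&(W[...,2]>.08)&(W[...,2]<.14)
for a in(-.07,-.03,.02,.06):
  k=m&(abs(X-a)<.01);print('lid z',a,np.median(W[...,2][k]),k.sum())
m=(W[...,2]>.02)&(W[...,2]<.042)&(X<-.05)&(X>-.2)
for c in(.0635,-.0635):
  k=m&(abs(Y-c)<.05)&(abs(Y-c)>.015);print(c,np.median(X[k]),k.sum())
d0=np.load('scene0.npy');W0=cloud(cam('scene'),d0)
for k in('matchbox','card_case','ink_bottle','lid_edge','knob_left','knob_right'):
    x=pinpoint(k,'scene')[0];u,v=map(int,np.round(x['position']));print(k,x,W[v,u])
```

```text
16.7 [0.4854 0.2093 0.2872] [-0.5056 -1.4218 -0.3671]
lid z -0.07 0.09183494304606174 660
lid z -0.03 0.09201968644726011 592
lid z 0.02 0.0918854936161798 559
lid z 0.06 0.09193367414862623 507
0.0635 -0.0745442625534686 171
-0.0635 -0.07455683572531509 199
matchbox {'position': [437.8, 354.2], 'score': 0.61} [ 0.3701 -0.3517  0.0162]
card_case {'position': [251.0, 290.4], 'score': 0.69} [0.3559 0.0175 0.0065]
ink_bottle {'position': [252.4, 286.4], 'score': 0.26} [0.3637 0.0199 0.0091]
lid_edge {'position': [301.6, 214.6], 'score': 0.62} [ 0.5179 -0.0113  0.0876]
knob_left {'position': [276.1, 225.2], 'score': 0.83} [0.5128 0.0504 0.0397]
knob_right {'position': [327.5, 245.2], 'score': 0.68} [ 0.5055 -0.0775  0.0413]
```

View pics/c9.png

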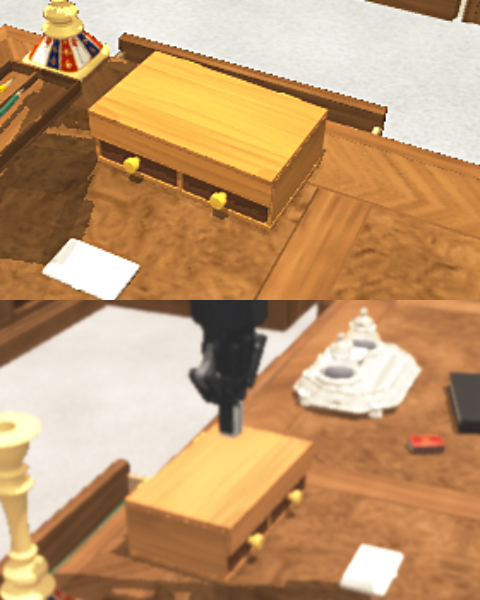

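The lid lies level at 92 mm (84 + 8), its lip is over the drawer fronts, and both drawers are flush. The hand is clear.

```bash
python3 -c "
from rig import *
print(close_job(), sense()['t'])"
```

```text
the job is handed in; nothing more can be done
the job is handed in; nothing more can be done
```

The organiser is closed and the job is handed in, after about 17 s on the robot's clock. I pushed the left drawer home by its knob, then the right one. I then swung the lid over from behind along its arc and pressed it down until it stopped.

**Final checks**
- **Drawers:** both fronts measure about 74.5 mm in front of the organiser's centre, which is flush with the case.
- **Lid:** it lies level at 92 mm over its whole depth, and its lip is down over the drawer fronts.
- **Forces:** the highest I read was about 27 N, through the fingertips as the lid met its stop. It was about 14–17 N on each drawer at its stop.
- **Hand:** it finished clear of everything, at 0.29 m height.
- **Card case and matchbox:** they showed within a few millimetres of where they started, about the networks' own error.
- **Pen and eraser:** they were in place in the tray in the last pictures before the lid covered them.

**Failed check:** in the last scene picture the network did not find the ink bottle; its low-scoring hit was on the card case. The bottle was standing in place in a full picture taken before the first push. The arm passed over it only well above, so I have no sign that it moved.

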